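# Build up the wheel stack on the blue spindle of a gem polishing machine

## Task

Fit the polishing wheel to the blue-footed spindle: thread onto it, from the bottom up, the green flange, the orange wheel, the white spacer and last the dark steel lap nut, each resting flat on the one below (the nut need not be twisted). Leave the yellow-footed spindle empty, and do not shift the fluorite crystal, the bead jar, the wooden wedge or the wheel guard.

Things in the scene. Friction and masses are not known exactly. Their poses are not given: they have to be found in the camera images.
- flange_center (a point): Green flange, a flat ring 56 mm across, 16 mm high, with an 18 mm bore, about 90 g. Origin at its centre, half-way up; z is its axis, up. Lies flat on the ledge at the start.
- wheel_center (a point): Orange polishing wheel, a hard flat ring 50 mm across, 18 mm high, with an 18 mm bore, about 60 g. Origin at its centre, half-way up; z is its axis, up. Lies flat on the ledge at the start.
- spacer_center (a point): White spacer ring 38 mm across, 10 mm high, with an 18 mm bore, about 20 g. Origin at its centre, half-way up; z is its axis, up. Lies flat on the ledge at the start.
- lap_nut_center (a point): Dark steel lap nut, round with a fluted rim, 34 mm across, 22 mm high, with an 18 mm bore right through, about 100 g. Origin at its centre, half-way up; z is its axis, up. Lies flat on the ledge at the start.
- blue_spindle_seat (a point): The spindle to load: blue foot plate 76 mm across, 6 mm high; on it a blue shoulder 40 mm across, flat top 18 mm above the ledge; from that an upright 12 mm steel spindle rising 54 mm (last 10 mm taper to 6 mm; its thin cross pin passes the bores freely). Fixed. This point is the centre of the shoulder's top, where the first part rests; z along the spindle, up.
- yellow_spindle_seat (a point): The other spindle, which stays empty: yellow foot plate 76 mm across, 6 mm high; on it a yellow shoulder 40 mm across, flat top 18 mm above the ledge; from that an upright 12 mm steel spindle rising 54 mm (last 10 mm taper to 6 mm; its thin cross pin passes the bores freely). Fixed. This point is the centre of the shoulder's top, where the first part rests; z along the spindle, up.
- fluorite_center (a point): Violet fluorite octahedron, loose, edges 36 mm, lying on a face, 29 mm high. Origin half-way up. Leave it alone.
- bead_jar_center (a point): Clear glass jar of coloured beads with a grey lid, loose, 52 mm across, 67 mm high. Origin half-way up. Leave it alone.
- wedge_center (a point): Wooden angle wedge, loose, 70 mm long (x), 40 mm wide (y), rising from 3 mm to 35 mm height towards +x. Origin at the centre of its footprint, 17.5 mm up. Leave it alone.
- guard_center (a point): Aluminium wheel guard, loose, an arched hood standing on its two ends, 112 mm long (x), 36 mm wide (y), 50 mm high. Origin at the centre, 24 mm up. Leave it alone.
Mind the look-alikes: they are no part of the job. Of the things that look like the part that bears flange_center, the middle-sized one is meant. Of the things that look like the part that bears lap_nut_center, the smaller one is meant.

How it is judged:
By the outcome, as a careful person would: the job done as asked, in the order asked, and still so for the second after the job is handed in, with the robot touching nothing.
It also fails if it takes over 120 s, if anything falls off the work surface, if the arm or the gripper's body presses on something with over 40 N, if the wrist force passes 120 N, or if a joint passes its speed limit or range.

## Robot

A 6-joint arm with a two-finger parallel gripper is mounted at the origin on the work surface. World frame = base frame: x ahead of the robot, y to its left, z up, the work surface at z = 0. Lengths are in m, angles in rad, forces in N, time in s.
With the tool pointing down it reaches from about 0.25 to 0.725 m from the base axis. Payload 4 kg.
Tool frame: the origin (TCP) lies at the very end of the fingers, on their centre line; the grasp point (between the pads) lies r.hold_point_z behind it (r.hold_point_z is the distance from the TCP to the grasp point, in m); z points along the fingers, y is the direction in which the jaws open and shut (so a half turn about z gives the same grasp; the last joint's range is limited). The gripper opens to 85 mm and grips with 20 to 120 N. Pads are 22 mm wide; open, the fingers measure 114 mm over their backs; the gripper's body (76 mm by 85 mm) begins 54 mm behind the grasp point. The pads swing forward as they close: fully open they stand 13 mm farther back than shut.
Start: joints at [-1.117, 0.241, 0.005, 1.335, 0, 1.571], TCP at [0.219, -0.449, 0.231] pointing down, gripper open.
Joint ranges: [-2.72, 2.72], [-1.05, 1.87], [-1.09, 1.28], [-1.99, 2.15], [-1.42, 1.44], [-3.14, 3.14]. Speed limits (rad/s): [2.79, 2.79, 3.14, 3.14, 3.14, 3.14].

## Interface

Orientations are given as a unit quaternion [x, y, z, w].
In Python, from plant import r, command_gripper, kinematics, readout, imaging gives the robot as it stands. Calls block until the motion is done:
- r.move_to(position, orientation): joint-space move of the TCP to a pose.
- r.servo_line(position, max_speed=0.15, attitude=None, until_force=None): straight line of the TCP; attitude=None keeps the orientation; max_speed is the mean speed in m/s. With until_force (N) it stops when the force on the tool has changed by that much, and returns True; else False.
- r.movej(angles): joint-space move.
- command_gripper(opening, grasp_force=None): finger opening in m; grasp_force is the grip in N (None keeps the last); returns when the fingers have stopped.
- r.pause(seconds).
- kinematics.solve_ik(position, orientation): joint angles nearest the present ones, or None.
- readout.get_state(): the state.
- imaging.read_camera(name): name is "scene" or "top" or "wrist"; returns a dict with "img" (420x560x3 uint8, red, green, blue), "fx", "fy", "cx", "cy" (pixels), "D" ([k1, k2, p1, p2, k3] as OpenCV has them; the pictures are not rectified), "view" (4x4, takes a point from world to camera coordinates). Camera axes: x right, y down, z forward; pixel columns grow to the right and rows downward; lengths in m; the calibration is good to about 2 mm. A picture is of the moment at which its call begins. There is no depth.
A pose or a line that the arm cannot do raises r.PlanningError and nothing moves.
- r.sign_off(): hands the job in, once; it reports no verdict.
The state is a dict: "t": time; "joint_pos": joint angles; "joint_vel": joint speeds; "joint_torque": joint torques, N m; "tcp_pos": TCP position; "eef_rot": TCP orientation; "ft_force": force on the tool from outside, world axes, zero at the start; "torque": the same for the moment, N m; "width": finger opening in m.
Only numpy, scipy, OpenCV 4.12 (cv2) and the standard library are available. Lean on these libraries where they do the work, as an engineer would, in place of code of your own. Each camera call takes 0.05 s, during which the arm holds its last target.

## Working session

There is one attempt and no reset: what is moved stays moved. The work goes in short steps, each a Python script; the robot and the scene stay as the last script left them, time stands still between calls to the robot, and variables do not carry over. Pictures are saved under pics/ and viewed, and the job is handed in when it is done.

```bash
ls; mkdir -p pics; python3 - <<'E'
from plant import r, command_gripper, kinematics, readout, imaging
import cv2,numpy as np
print(r.hold_point_z, readout.get_state()['t'])
for n in ["scene","top","wrist"]:
    d=imaging.read_camera(n)
    cv2.imwrite(f"pics/{n}0.png",cv2.cvtColor(d["img"],cv2.COLOR_RGB2BGR))
    print(n,d["fx"],d["fy"],d["cx"],d["cy"],d["D"]);print(np.round(d["view"],4).tolist())
E
```

```text
pics
0.0187 0.0
scene 381.2493994938007 381.2493994938007 276.81559542395473 208.4684891222858 [0.02673366 0.         0.         0.         0.        ]
[[-0.8027, 0.5961, -0.0147, 0.4557], [0.4157, 0.5417, -0.7305, -0.1718], [-0.4275, -0.5926, -0.6827, 1.2553], [0.0, 0.0, 0.0, 1.0]]
top 508.03099470290385 508.03099470290385 284.14260920910664 216.14953884512187 [-0.12397934  0.          0.          0.          0.        ]
[[-0.0038, -1.0, 0.0028, 0.0013], [-0.9816, 0.0032, -0.1908, 0.5693], [0.1908, -0.0035, -0.9816, 1.3405], [0.0, 0.0, 0.0, 1.0]]
wrist 357.27271280725745 357.27271280725745 276.10146420296365 209.1066960000634 [-0.05475632  0.          0.          0.          0.        ]
[[0.438, -0.899, -0.0021, -0.4985], [-0.8491, -0.4144, 0.3277, -0.0416], [-0.2954, -0.1417, -0.9448, 0.3806], [0.0, 0.0, 0.0, 1.0]]
```

View pics/scene0.png

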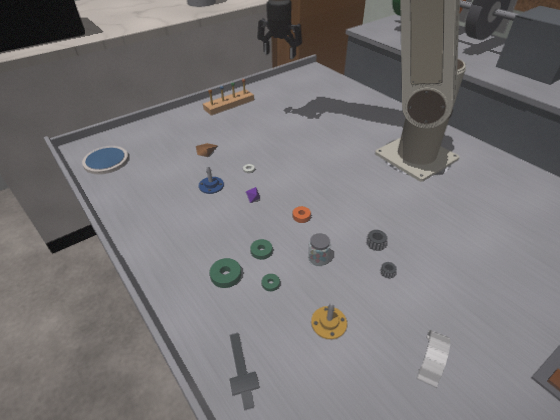

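View pics/top0.png

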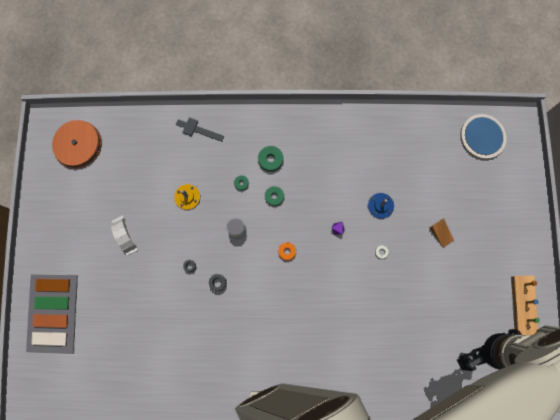

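View pics/wrist0.png

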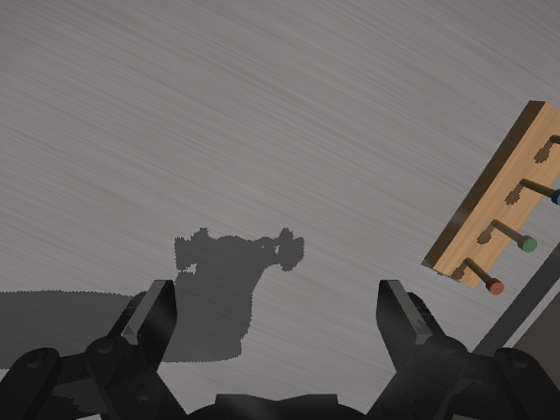

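The pictures show, in the top view: greens at (271,158) large, (274,196) middle and (241,183) small. The dark nuts are at (218,284) larger and (190,267) smaller. The orange wheel is at (287,252), the white spacer at (382,252), the blue spindle at (381,206) and the yellow spindle at (187,197). I'll measure the sizes and make one enlarged crop.

```bash
cat > h.py <<'E'
from plant import r, command_gripper, kinematics, readout, imaging
import cv2,numpy as np
from scipy.spatial.transform import Rotation as R
def K(d): return np.array([[d["fx"],0,d["cx"]],[0,d["fy"],d["cy"]],[0,0,1.]])
def cast(d,px,z):
    px=np.asarray(px,float).reshape(-1,1,2)
    u=cv2.undistortPoints(px,K(d),np.array(d["D"])).reshape(-1,2)
    V=np.array(d["view"]);Rm=V[:3,:3];c=-Rm.T@V[:3,3]
    ray=np.c_[u,np.ones(len(u))]@Rm
    return c+ray*((z-c[2])/ray[:,2])[:,None]
def proj(d,p):
    V=np.array(d["view"]);rv=cv2.Rodrigues(V[:3,:3])[0]
    return cv2.projectPoints(np.asarray(p,float).reshape(-1,1,3),rv,V[:3,3],K(d),np.array(d["D"]))[0].reshape(-1,2)
def save(d,n,crop=None,s=1):
    im=cv2.cvtColor(d["img"],cv2.COLOR_RGB2BGR)
    if crop: x0,y0,x1,y1=crop; im=im[y0:y1,x0:x1]
    if s!=1: im=cv2.resize(im,None,fx=s,fy=s,interpolation=cv2.INTER_CUBIC)
    cv2.imwrite("pics/"+n,im)
def mask(d,name):
    h=cv2.cvtColor(d["img"],cv2.COLOR_RGB2HSV)
    lo,hi={"green":((65,90,30),(95,255,255)),"orange":((3,170,90),(14,255,255)),"white":((0,0,190),(180,45,255)),
     "dark":((0,0,0),(180,90,75)),"blue":((105,130,30),(125,255,255)),"yellow":((18,150,80),(32,255,255))}[name]
    return cv2.inRange(h,lo,hi)
def blobs(d,name,amin=40):
    m=mask(d,name)
    cs,_=cv2.findContours(m,cv2.RETR_EXTERNAL,cv2.CHAIN_APPROX_NONE)
    return [c for c in cs if cv2.contourArea(c)>amin]
E
python3 - <<'E'
from h import *
d=imaging.read_camera("top")
for n,z in [("green",.016),("orange",.018),("white",.01),("dark",.022),("blue",.006),("yellow",.006)]:
    for c in blobs(d,n):
        (u,v),_=cv2.minEnclosingCircle(c)
        if not(120<u<470 and 140<v<310): continue
        P=cast(d,c[:,0,:],z)[:,:2]; (x,y),rad=cv2.minEnclosingCircle(P.astype(np.float32))
        print(n,(round(u),round(v)),np.round([x,y,2*rad],4), cv2.contourArea(c))
save(d,"crop.png",(160,140,460,310),2.6)
E
```

```text
green (274, 196) [0.6364 0.0277 0.0539] 236.0
green (241, 182) [0.6755 0.1224 0.0406] 129.0
green (270, 158) [0.748  0.0388 0.0739] 434.5
orange (287, 251) [ 0.4776 -0.0072  0.0473] 201.0
white (382, 251) [ 0.4764 -0.2753  0.0334] 94.5
dark (272, 258) [4.8360e-01 3.0000e-04 1.8499e+00] 4066.5
blue (381, 206) [ 0.61   -0.2782  0.0735] 451.5
yellow (187, 196) [0.6375 0.2791 0.0747] 468.5
```

View pics/crop.png

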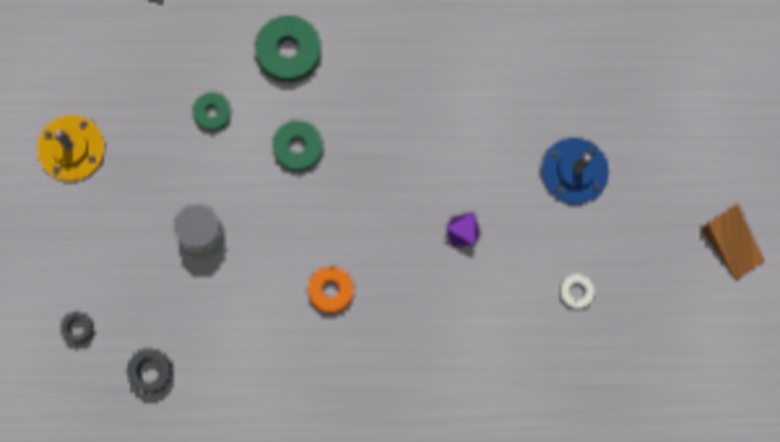

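Candidates measured across in the top view: the greens are 74, 54 and 41 mm, so the middle one at (274,196) matches the 56 mm flange. Of the nuts, (190,267) is clearly smaller than (218,284), and the crop confirms both choices. Next I'll work out the wrist camera offset for close looks.

```bash
cat >> h.py <<'E'
def quat(a):
    # tool z down, tool y axis at world angle a
    y=np.array([np.cos(a),np.sin(a),0]);z=np.array([0,0,-1.]);x=np.cross(y,z)
    return R.from_matrix(np.c_[x,y,z]).as_quat()
def T():
    s=readout.get_state();return s['t'],np.round(s['tcp_pos'],4),np.round(s['ft_force'],1),round(s['width'],4)
E
python3 - <<'E'
from h import *
d=imaging.read_camera("wrist");s=readout.get_state()
V=np.array(d["view"]);c=-V[:3,:3].T@V[:3,3]
Rt=R.from_quat(s['eef_rot']).as_matrix()
print("cam in tool",Rt.T@(c-np.array(s['tcp_pos'])),"axis",Rt.T@V[2,:3],"imgx",Rt.T@V[0,:3],"tooly",Rt[:,1])
dt=imaging.read_camera("top")
print("nuts",cast(dt,[(190,266),(218,283)],.022),"jar",cast(dt,[(236,227)],.067))
for nm,p in dict(flange=(.636,.028),wheel=(.4776,-.007),spacer=(.4764,-.2753),blue=(.61,-.278)).items():
  for a in np.arange(-180,180,45):
    q=quat(np.radians(a));M=R.from_quat(q).as_matrix()
    off=M@(Rt.T@(c-np.array(s['tcp_pos'])))
    hov=np.r_[np.array(p)-off[:2],.16]
    j=[kinematics.solve_ik(h,q) is not None for h in (hov,np.r_[p,.003],np.r_[p,.12])]
    print(nm,a,j,np.round(hov,3))
E
```

```text
cam in tool [ 0.08517092 -0.00040791 -0.14156299] axis [-3.27641488e-01 -6.12438782e-04  9.44801927e-01] imgx [-4.74035932e-04  9.99999771e-01  4.83831362e-04] tooly [ 0.4383877  -0.89878538 -0.00103001]
nuts [[0.43566463 0.26076385 0.022     ]
 [0.38877698 0.18193379 0.022     ]] jar [[0.53733141 0.13004322 0.067     ]]
flange -180 [True, True, True] [0.636 0.113 0.16 ]
flange -135 [True, True, True] [0.575 0.088 0.16 ]
flange -90 [True, True, True] [0.551 0.028 0.16 ]
flange -45 [True, True, True] [ 0.576 -0.033  0.16 ]
flange 0 [True, True, True] [ 0.636 -0.057  0.16 ]
flange 45 [True, True, True] [ 0.697 -0.032  0.16 ]
flange 90 [True, True, True] [0.721 0.028 0.16 ]
flange 135 [True, True, True] [0.696 0.089 0.16 ]
wheel -180 [True, True, True] [0.477 0.078 0.16 ]
wheel -135 [True, True, True] [0.417 0.053 0.16 ]
wheel -90 [True, True, True] [ 0.392 -0.007  0.16 ]
wheel -45 [True, True, True] [ 0.418 -0.068  0.16 ]
wheel 0 [True, True, True] [ 0.478 -0.092  0.16 ]
wheel 45 [True, True, True] [ 0.538 -0.067  0.16 ]
wheel 90 [True, True, True] [ 0.563 -0.007  0.16 ]
wheel 135 [Tru
[... 162 characters left out ...]
rue, True] [ 0.391 -0.276  0.16 ]
spacer -45 [True, True, True] [ 0.416 -0.336  0.16 ]
spacer 0 [True, True, True] [ 0.477 -0.36   0.16 ]
spacer 45 [True, True, True] [ 0.537 -0.335  0.16 ]
spacer 90 [True, True, True] [ 0.562 -0.275  0.16 ]
spacer 135 [True, True, True] [ 0.536 -0.215  0.16 ]
blue -180 [True, True, True] [ 0.61  -0.193  0.16 ]
blue -135 [True, True, True] [ 0.549 -0.218  0.16 ]
blue -90 [True, True, True] [ 0.525 -0.278  0.16 ]
blue -45 [True, True, True] [ 0.55  -0.339  0.16 ]
blue 0 [True, True, True] [ 0.61  -0.363  0.16 ]
blue 45 [True, True, True] [ 0.671 -0.338  0.16 ]
blue 90 [True, True, True] [ 0.695 -0.278  0.16 ]
blue 135 [True, True, True] [ 0.67  -0.217  0.16 ]
```

```bash
cat >> h.py <<'E'
A=-np.pi/2; Q=quat(A)
def look(p,z=.13,name=None):
    r.move_to([p[0]-.085,p[1],z],Q); r.pause(.15)
    d=imaging.read_camera("wrist")
    if name: save(d,name)
    return d
def ring(d,color,z,p,dia,bore=False):
    "centre of disc near p whose outline lies at height z"
    best=None
    for c in blobs(d,color,300):
        P=cast(d,c[:,0,:].astype(float),z)[:,:2].astype(np.float32)
        (x,y),rad=cv2.minEnclosingCircle(P)
        e=cv2.fitEllipse(P)
        if best is None or np.hypot(e[0][0]-p[0],e[0][1]-p[1])<np.hypot(best[0][0]-p[0],best[0][1]-p[1]): best=(e[0],e[1],(x,y),2*rad)
    return best
E
python3 - <<'E'
from h import *
for nm,col,z,p,D in [("blue","blue",.006,(.610,-.278),.076),("spacer","white",.01,(.4764,-.2753),.038),("wheel","orange",.018,(.4776,-.007),.05),("flange","green",.016,(.636,.028),.056)]:
    d=look(p,name=f"w_{nm}.png"); print(nm,np.round(np.hstack(ring(d,col,z,p,D)),4),"exp px",proj(d,[*p,z])); print(T())
p=(.4357,.2608);d=look(p,name="w_nut.png");print(proj(d,[*p,.022]),T())
E
cd pics; python3 -c "
import cv2,numpy as np
i=[cv2.imread(f'w_{n}.png') for n in ('blue','spacer','flange','nut')]
cv2.imwrite('w4.png',cv2.resize(np.vstack([np.hstack(i[:2]),np.hstack(i[2:])]),(800,600)))"
```

```text
blue [ 0.6089 -0.278   0.0736  0.0737  0.6089 -0.2779  0.0749] exp px [[274.94926128  85.27902678]]
(1.8667, array([ 0.5245, -0.2791,  0.1306]), array([ 0.4,  0.1, -1.5]), 0.0851)Traceback (most recent call last):
  File "<stdin>", line 3, in <module>
    return _arrays_for_stack_dispatcher(tup)
    raise TypeError('arrays to stack must be passed as a "sequence" type '
                    'such as list or tuple.')
TypeError: arrays to stack must be passed as a "sequence" type such as list or tuple.
[ WARN:0@0.035] global loadsave.cpp:275 findDecoder imread_('w_flange.png'): can't open/read file: check file path/integrity
[ WARN:0@0.035] global loadsave.cpp:275 findDecoder imread_('w_nut.png'): can't open/read file: check file path/integrity
Traceback (most recent call last):
ValueError: all the input arrays must have same number of dimensions, but the array at index 0 has 3 dimension(s) and the array at index 1 has 2 dimension(s)
```

```bash
python3 - <<'E'
from h import *
print(T())
d=imaging.read_camera("wrist");print(proj(d,[.4764,-.2753,.01]))
h=cv2.cvtColor(d["img"],cv2.COLOR_RGB2HSV);u,v=np.round(proj(d,[.4764,-.2753,.01])[0]).astype(int)
print(h[v,u-25:u+26:3])
E
```

```text
(2.6583, array([ 0.3926, -0.2757,  0.1302]), array([1. , 0.1, 0.3]), 0.0852)
[[276.33390213  87.94981458]]
[[ 30  18 170]
 [ 30  18 172]
 [ 28  19 173]
 [ 30  18 171]
 [ 26  19  94]
 [  0   6 135]
 [ 10   6 131]
 [  8   8 131]
 [ 10   6 131]
 [  0   4 130]
 [ 10   6 131]
 [  0   4 124]
 [  0   4  61]
 [ 28  20 170]
 [ 30  18 170]
 [ 30  18 170]
 [ 30  18 170]]
```

View pics/w_spacer.png

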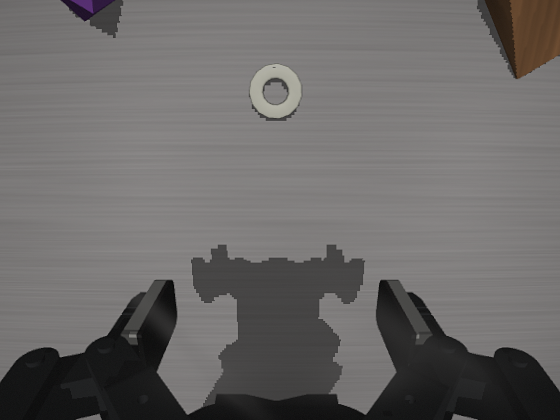

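View pics/w_blue.png

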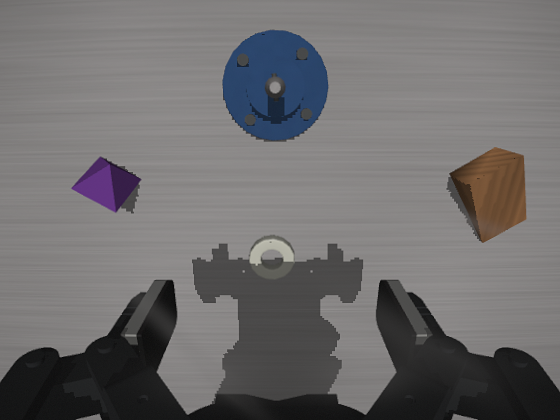

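The spacer at (275,92) and the blue spindle, with its tip at (275,87), are both seen squarely from above. I'll fix the white mask and look at the other three.

```bash
sed -i 's/"white":((0,0,190),(180,45,255))/"white":((18,11,150),(45,60,255))/' h.py
python3 - <<'E'
from h import *
p=(.4764,-.2753)
d=imaging.read_camera("wrist");print(np.round(np.hstack(ring(d,"white",.01,p,0)),4),T())
for nm,col,z,p,D in [("wheel","orange",.018,(.4776,-.007),.05),("flange","green",.016,(.636,.028),.056)]:
    d=look(p,name=f"w_{nm}.png"); b=ring(d,col,z,p,D);print(nm,b and np.round(np.hstack(b),4),"exp px",proj(d,[*p,z])); print(T())
p=(.4357,.2608);d=look(p,name="w_nut.png");print(proj(d,[*p,.022]),T())
E
cd pics; python3 -c "
import cv2,numpy as np
i=[cv2.imread(f'w_{n}.png') for n in ('blue','wheel','flange','nut')]
cv2.imwrite('w4.png',cv2.resize(np.vstack([np.hstack(i[:2]),np.hstack(i[2:])]),(800,600)))"
```

```text
[ 0.4745 -0.2746  0.0348  0.0354  0.4745 -0.2746  0.0364] (2.7583, array([ 0.3923, -0.2754,  0.1299]), array([ 0.5, -0.1, -1.3]), 0.0856)
wheel [ 0.4775 -0.0069  0.0476  0.0477  0.4776 -0.007   0.0489] exp px [[275.27199449  86.67128255]]
(4.0, array([ 0.3929, -0.008 ,  0.13  ]), array([ 0.6, -0.2, -0.5]), 0.0855)
flange [0.6368 0.0286 0.0533 0.0534 0.6368 0.0285 0.0545] exp px [[276.99864395  85.90162357]]
(9.2917, array([0.551, 0.028, 0.13 ]), array([-0.7, -0.5,  0.1]), 0.0856)
[[276.03212499  87.57260906]] (10.6667, array([0.3516, 0.2603, 0.1299]), array([ 0.4, -0.9, -0.7]), 0.0853)
```

View pics/w4.png

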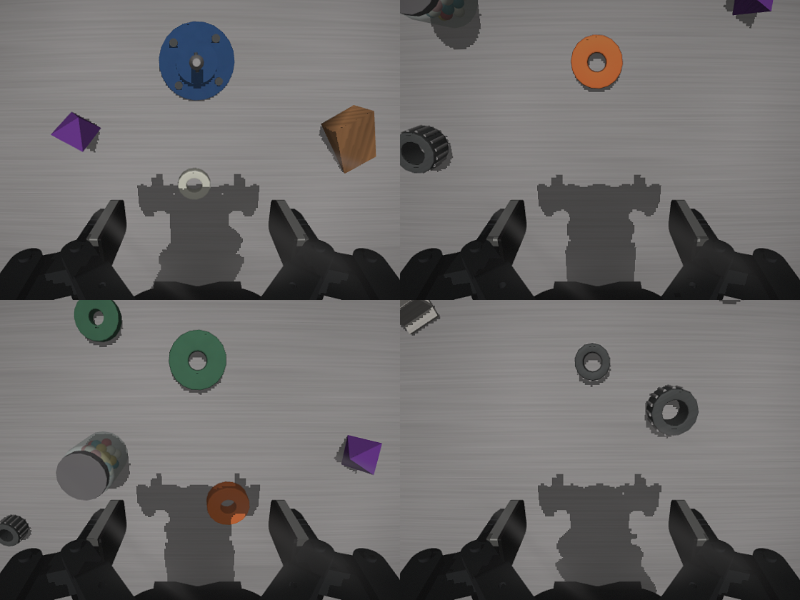

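The middle green is at (197,360) in the composite, a clean ring with the large green out of frame. The smaller nut is at (592,362), with the larger one beside it at (671,410). Next is the flange: I'll touch the table to find the fingertip height, then grip.

```bash
cat >> h.py <<'E'
E
python3 - <<'E'
from h import *
p=(.6368,.0286)
command_gripper(.068,40)
r.move_to([*p,.07],Q); print(T())
r.servo_line([*p,.02],.15)
hit=r.servo_line([*p,-.012],.02,until_force=4)
print("touch",hit,T())
z=readout.get_state()['tcp_pos'][2]
r.servo_line([*p,z+.005],.05);print(T())
save(imaging.read_camera("wrist"),"f1.png")
command_gripper(.04,40);print("closed",T())
save(imaging.read_camera("wrist"),"f2.png")
E
```

```text
(12.3833, array([0.6363, 0.0299, 0.0704]), array([ 0.3,  0.6, -0.4]), 0.068)
touch True (14.0833, array([ 0.6367,  0.0286, -0.007 ]), array([ 0.1, -0.8,  5. ]), 0.0678)
(14.3583, array([ 0.6371,  0.0286, -0.0018]), array([ 0. ,  0.1, -0.1]), 0.0681)
closed (14.675, array([ 0.6369,  0.0286, -0.0019]), array([-1.1,  0.5,  2. ]), 0.0544)
```

View pics/f2.png

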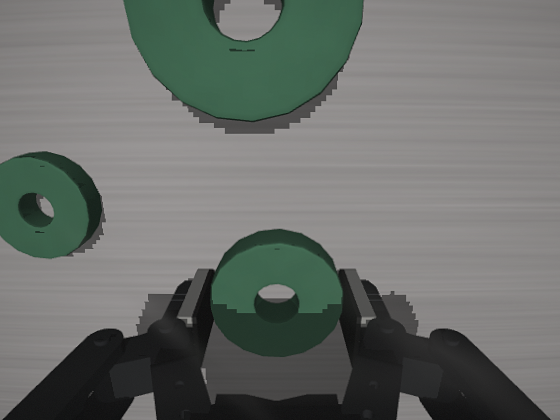

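Flange gripped at (277,299), and the fingers clear the neighbours. Next I lift it and lower it onto the blue spindle.

```bash
python3 - <<'E'
from h import *
p=(.6368,.0286); b=(.6090,-.2780)
r.servo_line([*p,.12],.2); print("lift",T())
r.servo_line([b[0],b[1],.12],.25); r.pause(.3); print(T())
save(imaging.read_camera("wrist"),"f3.png")
hit=r.servo_line([*b,.062],.06,until_force=6); print("on tip",hit,T())
save(imaging.read_camera("scene"),"f3s.png",(160,140,290,240),4)
E
```

```text
lift (15.4833, array([0.6358, 0.0286, 0.1185]), array([-0.1, -0.3, -1. ]), 0.0543)Traceback (most recent call last):
  File "<stdin>", line 4, in <module>
plant.PlanningError: the arm cannot follow that straight line within its joint ranges
```

```bash
python3 - <<'E'
from h import *
print(np.round(readout.get_state()['joint_pos'],2))
for nm,p in dict(flange=(.6368,.0286),wheel=(.4775,-.007),spacer=(.4745,-.2746),blue=(.609,-.278),nut=(.4357,.2608)).items():
  print(nm,[(a,np.round(kinematics.solve_ik([*p,.12],quat(np.radians(a))),2)[[0,3,5]].tolist()) for a in (-110,-90,-70,-45,0)])
E
```

```text
[ 0.04  0.58  0.22  1.22 -0.   -3.1 ]
flange [(-110, [0.04, 1.21, -2.75]), (-90, [0.04, 1.21, -3.1]), (-70, [0.04, 1.21, 2.84]), (-45, [0.04, 1.21, 2.4]), (0, [0.04, 1.21, 1.62])]
wheel [(-110, [-0.01, 1.04, -2.81]), (-90, [-0.01, 1.04, 3.13]), (-70, [-0.01, 1.04, 2.78]), (-45, [-0.01, 1.04, 2.34]), (0, [-0.01, 1.04, 1.56])]
spacer [(-110, [-0.52, 1.1, 2.97]), (-90, [-0.52, 1.1, 2.62]), (-70, [-0.52, 1.1, 2.27]), (-45, [-0.52, 1.1, 1.83]), (0, [-0.52, 1.1, 1.05])]
blue [(-110, [-0.43, 1.26, 3.06]), (-90, [-0.43, 1.26, 2.71]), (-70, [-0.43, 1.26, 2.36]), (-45, [-0.43, 1.26, 1.93]), (0, [-0.43, 1.26, 1.14])]
nut [(-110, [0.54, 1.07, -2.25]), (-90, [0.54, 1.07, -2.6]), (-70, [0.54, 1.07, -2.95]), (-45, [0.54, 1.07, 2.9]), (0, [0.54, 1.07, 2.11])]
```

```bash
python3 - <<'E'
from h import *
b=(.6090,-.2780); q=quat(np.radians(-120))
r.move_to([*b,.12],q); r.pause(.3); print(T())
save(imaging.read_camera("wrist"),"f3.png")
hit=r.servo_line([*b,.062],.06,until_force=6); print("on tip",hit,T())
save(imaging.read_camera("scene"),"f3s.png",(160,140,290,240),4)
E
```

```text
(16.9583, array([ 0.6095, -0.2767,  0.1201]), array([-0.2, -1.1,  0.1]), 0.0543)
on tip False (18.125, array([ 0.6094, -0.2782,  0.0626]), array([-0. ,  0.3, -0.5]), 0.0545)
```

View pics/f3.png

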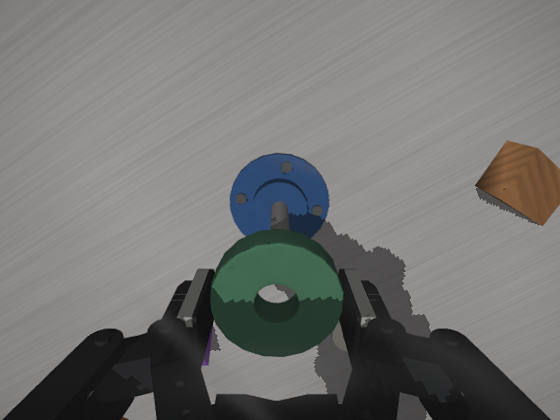

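View pics/f3s.png

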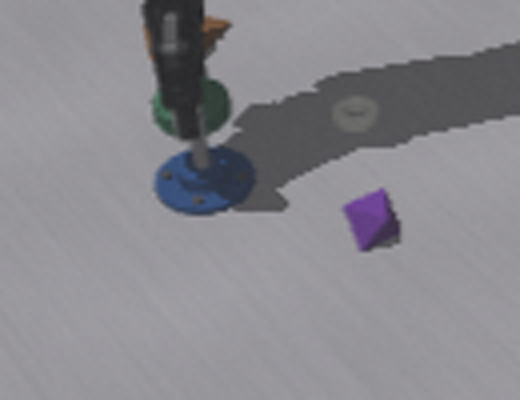

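The flange's lower face is below the spindle tip with no contact force, so the tip is inside the bore. I'll go on down to the shoulder and release.

```bash
python3 - <<'E'
from h import *
b=(.6090,-.2780)
hit=r.servo_line([*b,.010],.05,until_force=5); print("seat",hit,T())
command_gripper(.070,40); print(T())
r.servo_line([*b,.13],.25); print(T())
d=look(b,.13,"f4.png"); print("spindle tip/flange",np.round(np.hstack(ring(d,"green",.034,b,0)),4),T())
E
```

```text
seat True (19.0167, array([ 0.6084, -0.2777,  0.0162]), array([-0.7,  0.7,  4.1]), 0.0541)
(19.3167, array([ 0.6072, -0.2772,  0.0147]), array([0.4, 0.4, 0.3]), 0.07)
(19.925, array([ 0.6091, -0.278 ,  0.1304]), array([ 0. ,  0. , -0.9]), 0.0699)
spindle tip/flange [ 0.6088 -0.2771  0.0539  0.054   0.6086 -0.2771  0.0552] (24.8083, array([ 0.524, -0.278,  0.13 ]), array([ 0.5,  0.2, -0.3]), 0.07)
```

View pics/f4.png

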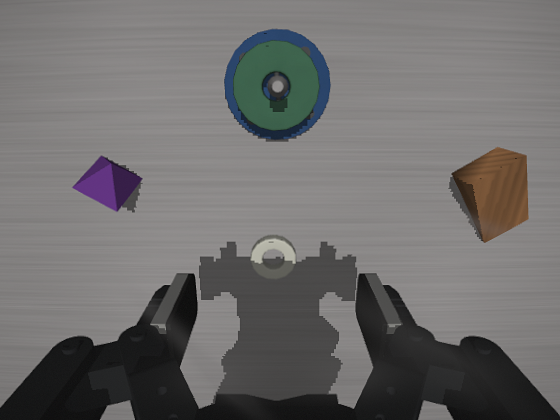

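The flange is seated: seat contact came at TCP 0.0162 m, where 0.0161 was expected, and it sits concentric at (278,86). Next is the wheel.

```bash
cat >> h.py <<'E'
def pick(p,w,zc,a):
    q=quat(np.radians(a))
    r.move_to([*p,.10],q); command_gripper(w+.012,40); r.servo_line([*p,zc],.1); print("down",T())
    command_gripper(w-.015,40); print("closed",T())
    save(imaging.read_camera("wrist"),"pick_%d.png"%(w*1000))
    r.servo_line([*p,.12],.2); print("lift",T())
def place(b,bottom,zc,a,w):
    # bottom: height at which part must rest
    q=quat(np.radians(a))
    r.move_to([*b,.125],q); r.pause(.2)
    z1=min(.064,bottom+.012)+zc if bottom<.06 else bottom+.008+zc
    hit=r.servo_line([*b,z1],.07,until_force=6); print("mid",hit,T())
    if hit: return False
    hit=r.servo_line([*b,bottom+zc-.006],.04,until_force=5); print("seat",hit,T(),"expected",bottom+zc)
    return hit
E
python3 - <<'E'
from h import *
pick((.4775,-.0069),.050,.0,-45)
place((.609,-.278),.034,.0,-45,.05)
save(imaging.read_camera("wrist"),"wh1.png")
E
```

```text
down (27.2833, array([ 0.4781, -0.0069,  0.0005]), array([0.6, 0.4, 0.8]), 0.0623)
closed (27.5583, array([ 0.4782, -0.0069,  0.0012]), array([-1.1,  0.7,  5.1]), 0.049)
lift (28.3583, array([ 0.4768, -0.0069,  0.1192]), array([ 0.3, -0.1, -0.7]), 0.0487)
mid False (30.9917, array([ 0.6095, -0.2782,  0.0468]), array([-0.4, -1.2, -0.5]), 0.0485)
seat True (31.3583, array([ 0.6099, -0.2786,  0.035 ]), array([0. , 0.2, 4.2]), 0.0485) expected 0.034
```

View pics/wh1.png

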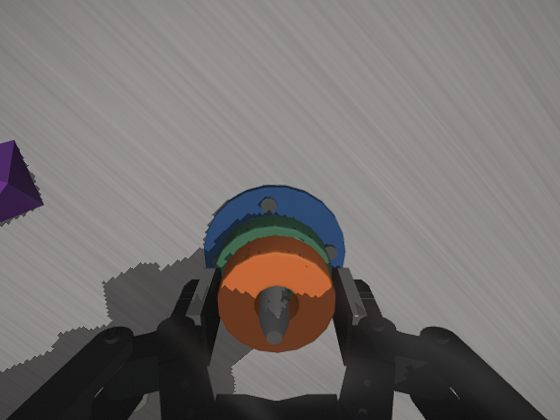

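The wheel is on the spindle, at (277,300) with the shaft through its bore, and contact came at 0.035 m. I'll release it, check it, and calibrate fingertip height at narrow openings by touching bare table before gripping the thin spacer.

```bash
python3 - <<'E'
from h import *
b=(.609,-.278)
command_gripper(.062,40); r.servo_line([*b,.13],.25)
q=quat(np.radians(-90))
d=look(b,.13,"wh2.png"); print("wheel",np.round(np.hstack(ring(d,"orange",.052,b,0)),4),T())
for w in (.037,.05):
    command_gripper(w,40)
    r.move_to([.41,-.275,.03],q); 
    hit=r.servo_line([.41,-.275,-.015],.03,until_force=3); print(w,hit,T())
    r.servo_line([.41,-.275,.05],.2)
E
```

```text
wheel [ 0.6092 -0.2786  0.0479  0.048   0.6091 -0.2788  0.0491] (33.15, array([ 0.5246, -0.2779,  0.1296]), array([ 0.1,  0.1, -0.3]), 0.0622)
0.037 True (35.175, array([ 0.4098, -0.2749, -0.0011]), array([-1.1,  1.6,  6.2]), 0.0373)
0.05 True (37.15, array([ 0.4098, -0.2749, -0.003 ]), array([-0.2, -0.1,  4.5]), 0.0501)
```

View pics/wh2.png

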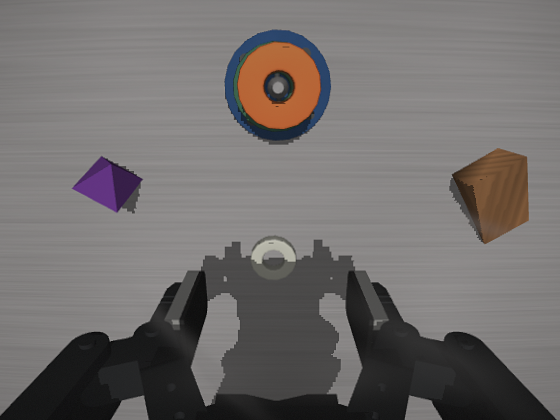

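```bash
python3 - <<'E'
from h import *
b=(.609,-.278)
pick((.4745,-.2746),.038,.0015,-90)
h=place(b,.052,.0015,-90,.038)
save(imaging.read_camera("wrist"),"sp1.png")
save(imaging.read_camera("scene"),"sp1s.png",(160,140,290,240),4)
E
```

```text
down (39.3417, array([ 0.4751, -0.275 ,  0.0022]), array([-0.1, -0.7, -0.1]), 0.0501)
closed (39.6333, array([ 0.4753, -0.275 ,  0.0028]), array([-0.5,  1.2,  5.5]), 0.0356)
lift (40.425, array([ 0.4738, -0.2742,  0.119 ]), array([ 0.7, -0.2, -0.4]), 0.0355)
mid False (42.225, array([ 0.6095, -0.2782,  0.0661]), array([0.5, 0.3, 0.9]), 0.0351)
seat True (42.5917, array([ 0.6097, -0.2781,  0.0547]), array([-0.4,  1. ,  3.8]), 0.0356) expected 0.0535
```

View pics/sp1.png

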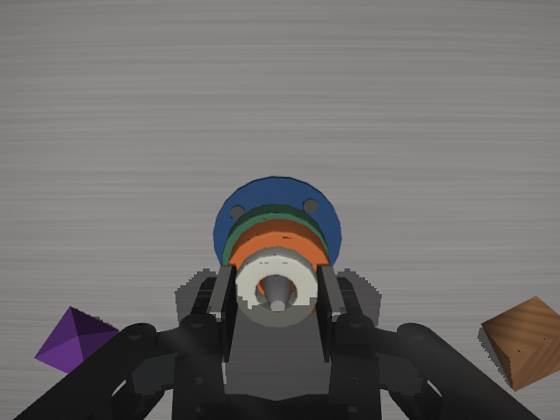

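```bash
python3 - <<'E'
from h import *
b=(.609,-.278)
command_gripper(.05,40); r.servo_line([*b,.14],.25)
d=look(b,.13,"sp2.png"); e=ring(d,"white",.062,b,0); print("spacer",e and np.round(np.hstack(e),4),T())
p=(.4357,.2608)
r.move_to([p[0]-.06,p[1]-.06,.12],quat(np.radians(-45))); r.pause(.15)
d=imaging.read_camera("wrist"); u=proj(d,[*p,.022])[0]; print(u,T())
x,y=u.astype(int); save(d,"nut2.png",(x-60,max(0,y-60),x+100,y+60),5)
cv2.imwrite("pics/nut2full.png",cv2.cvtColor(d["img"],cv2.COLOR_RGB2BGR)); import pickle; pickle.dump(d,open("nut.pkl","wb"))
E
```

```text
spacer [ 0.6092 -0.2776  0.0354  0.0357  0.6092 -0.2779  0.0366] (44.1083, array([ 0.525 , -0.278 ,  0.1296]), array([0.5, 0.5, 0.3]), 0.0503)
[274.97587071  86.87443966] (46.1333, array([0.3762, 0.2003, 0.12  ]), array([-0.2, -0.2, -0.2]), 0.0501)
```

View pics/sp2.png

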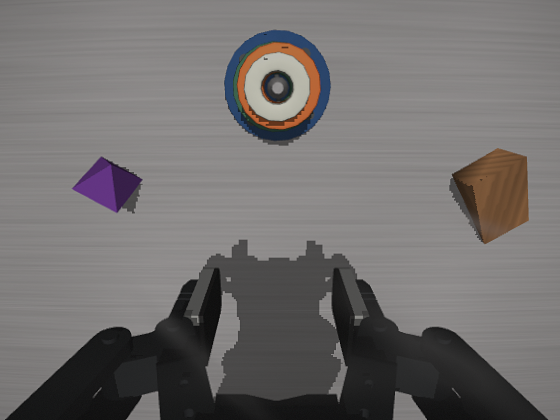

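View pics/nut2.png

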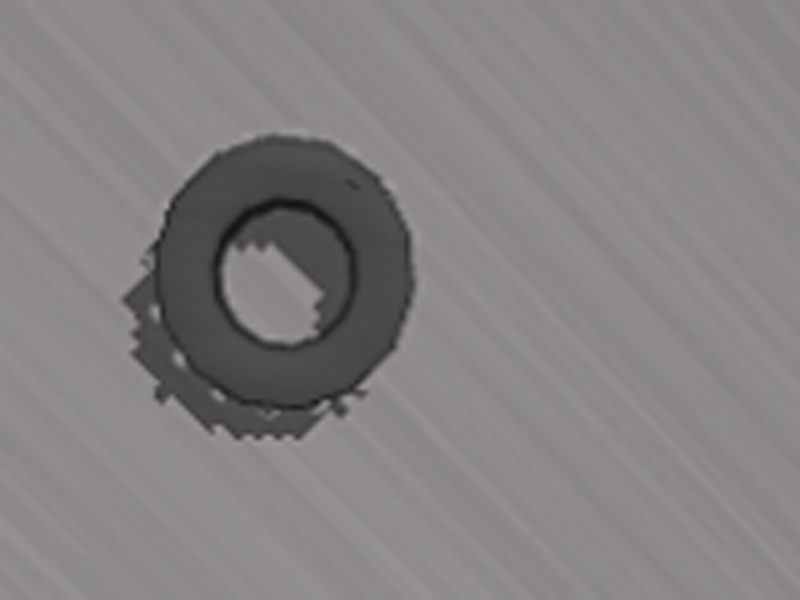

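The spacer is concentric at (277,87) and flat. The crop centre gives the nut at about (270.6,79.8) px. I'll cast that ray and grip.

```bash
python3 - <<'E'
from h import *
import pickle
d=pickle.load(open("nut.pkl","rb"))
P=cast(d,[(270.6,79.8),(214+157/5-.4,79.8),(214+412/5-.4,79.8)],.022);print(P,"dia",np.linalg.norm(P[2]-P[1]))
p=P[0,:2]
pick(tuple(p),.034,.004,-45)
h=place((.609,-.278),.062,.004,-45,.034)
save(imaging.read_camera("wrist"),"n1.png")
E
```

```text
[[0.43679329 0.26580508 0.022     ]
 [0.42533938 0.27735159 0.022     ]
 [0.44818537 0.25438411 0.022     ]] dia 0.03239512631193965
down (47.9167, array([0.4373, 0.2661, 0.0046]), array([-0.3, -0.1, -0.2]), 0.0458)
closed (48.1833, array([0.4375, 0.2663, 0.0051]), array([-1.2, -0.6,  6. ]), 0.0321)
lift (48.9667, array([0.436 , 0.2653, 0.1189]), array([-0.1, -0.6, -0.9]), 0.0321)
mid False (52.0917, array([ 0.6093, -0.2782,  0.0744]), array([-0.1, -0.2, -0.3]), 0.0324)
seat True (52.3917, array([ 0.6107, -0.2788,  0.067 ]), array([1.3, 0.4, 3.8]), 0.032) expected 0.066
```

View pics/pick_34.png

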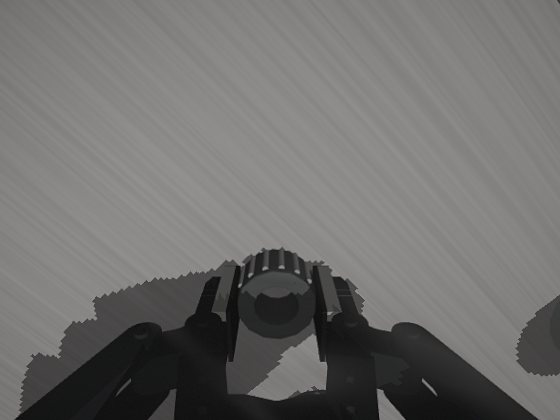

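View pics/n1.png

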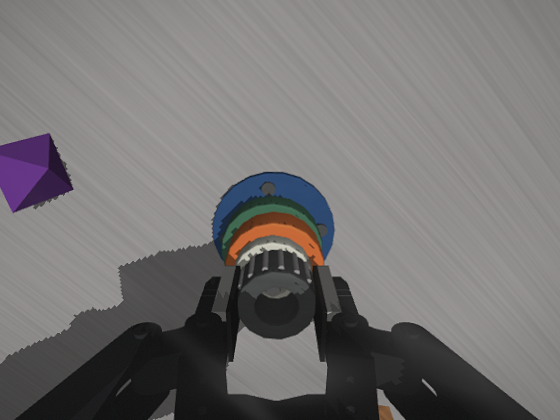

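The nut reached 0.0670 m (0.0671 expected from its grip height), with its bore over the spindle. I'll release, retreat and check all three views.

```bash
python3 - <<'E'
from h import *
b=(.609,-.278)
command_gripper(.048,40); r.servo_line([*b,.16],.2)
d=look(b,.15); save(d,"e1.png",(195,20,355,140),5); u=proj(d,[*b,.084])[0]; print(u,T())
r.move_to([.40,-.05,.2],quat(np.radians(-45))); r.pause(.3)
d=imaging.read_camera("scene"); save(d,"e2.png",(170,130,270,205),8)
d=imaging.read_camera("top"); save(d,"e3.png",(100,140,460,310),2.2)
print(T())
E
```

```text
[277.56478237  87.12850797] (54.2917, array([ 0.5247, -0.2779,  0.1496]), array([ 0.5,  0.3, -0.3]), 0.048)
(55.725, array([ 0.4002, -0.0504,  0.1997]), array([-0.6,  0. , -1. ]), 0.0481)
```

View pics/e1.png

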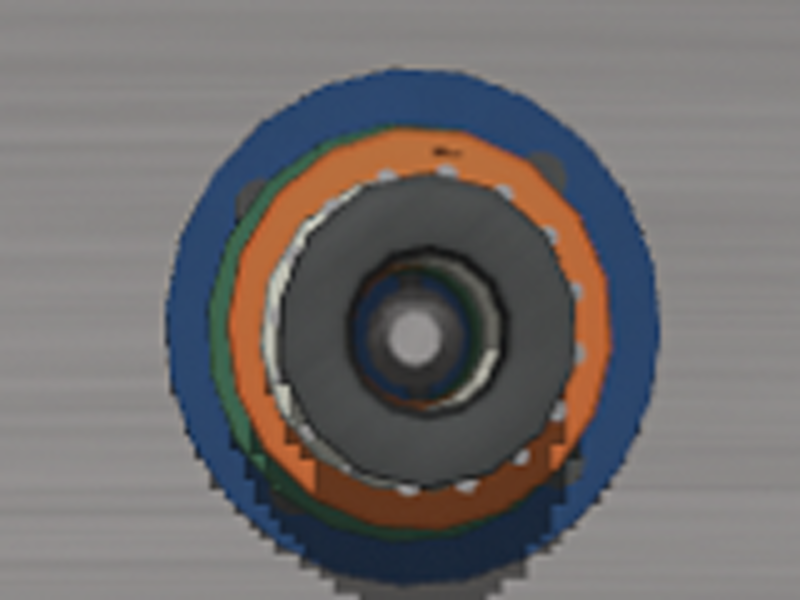

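View pics/e2.png

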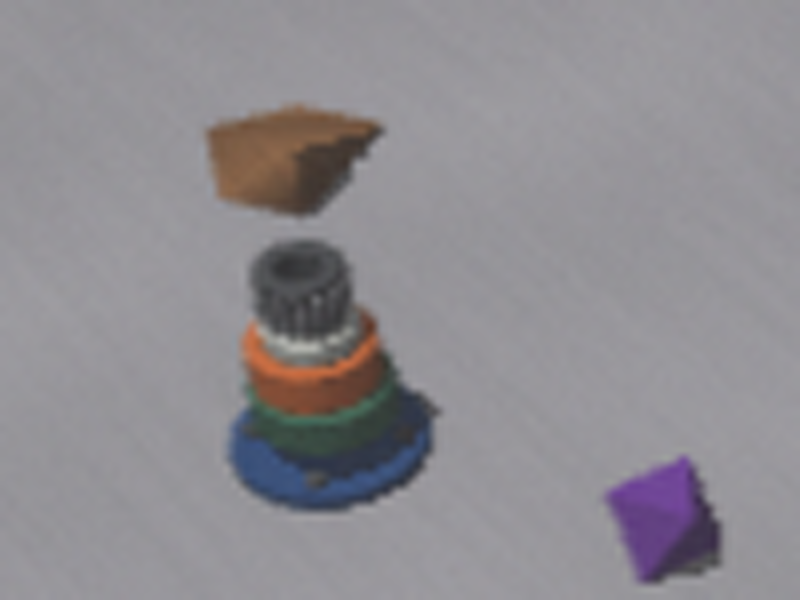

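View pics/e3.png

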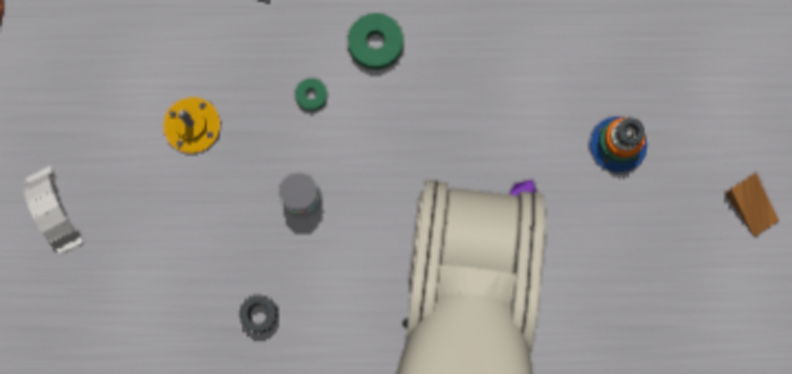

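The stack on the blue spindle is complete and upright, and the nut lies flat. The yellow spindle is empty and the other objects look undisturbed. I'm handing it in.

```bash
python3 - <<'E'
from h import *
r.sign_off()
E
```

```text
the job is handed in; nothing more can be done
```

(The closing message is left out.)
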